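# Nest the cooling vessels and set the coolant valve two turns open

## Robot

A 6-joint arm with a two-finger parallel gripper is mounted at the origin on the work surface. World frame = base frame: x ahead of the robot, y to its left, z up, the work surface at z = 0. Lengths are in mm, angles in rad, forces in N, time in s.
With the tool pointing down it reaches from about 400 to 925 mm from the base axis. Payload 12.5 kg.
Tool frame: the origin (TCP) lies midway between the tips of the shut fingers; the grasp point (between the pads) lies 19 mm behind it; y points along the fingers, x is the direction in which the jaws open and shut, and the axes are right-handed (so a half turn about y gives the same grasp; the last joint's range is limited). The gripper opens to 95 mm and grips with 3 to 60 N. Pads are 20 mm wide; open, the fingers measure 119 mm over their backs; the gripper's body (75 mm by 180 mm) begins 59 mm behind the grasp point.
Start: joints at [-1.444, 0.491, 1.559, -0, 1.092, -0.106], TCP at [144.211, -608.153, 214.661] pointing down, gripper open.
Joint ranges: [-3.1, 3.1], [-0.84, 2.19], [0.05, 2.79], [-1.13, 4.28], [0.06, 2.93], [-2.69, 2.69]. Speed limits (rad/s): [2.22, 2.22, 2.79, 3.14, 3.14, 3.14].

## Interface

Orientations are given as [roll, pitch, yaw] about the fixed x, y, z axes, in that order (R = Rz(yaw) Ry(pitch) Rx(roll)).
In Python, from cell import env, vision, job gives the robot as it stands.
- The arm moves only by the shell command python3 -m crank 'ROWS' [OPENING]. ROWS is JSON, a list of rows, each a list of 6 numbers: the shift along the tool's x, y, z in mm, then the turn, a rotation vector about the tool's x, y, z in degrees. In form: [[x, y, z, rx, ry, rz], ...]. A call has 1 to 5 rows; each row is the pose to reach, as a shift and turn from the pose measured when the call began, along the tool's axes at that moment; what a row does not reach only later rows make up. A row lasts 1/10 s, in which the tool goes at most 50 mm and 8.59 degrees, less where a joint would pass 70% of its speed; a pose out of reach is approached as far as the arm can. A call with a gripper value outside its range is refused whole. OPENING is the opening, from 0 (shut) to 1 (fully open), set as the call begins (- or left out, the last holds). The fingers move at their own pace and stop on an object; the grip force is fixed at half the most. Time passes only in rows, so rows that repeat a pose let the fingers close. It gives the time, the measured TCP pose, the force and the opening at its end, in the units of the state.
- env.state(): the state, without advancing time (a new reading comes with each control period).
- vision.read_camera(name): name is "side" or "top" or "wrist"; returns (picture, depth): 420x560x3 uint8, blue, green, red; 420x560 float32, mm along the optical axis (not along the pixel's ray), 0 where there is no reading.
- vision.calibration(name): a dict with "vertical_fov" (degrees; the focal length in pixels is half the picture's height over the tangent of half this angle, whatever the lens; pixels are square), "cx", "cy" (the principal point, pixels), "pose" (4x4, takes a point from camera to world coordinates). Camera axes: x right, y down, z forward; pixel columns grow to the right and rows downward; lengths in mm; the calibration is good to about 2 mm. A picture is of the moment at which its call begins: read the wrist's pose just before it. calibration takes no time and is no camera call; for the wrist camera it gives the pose at the moment of the call.
- job.job_done(): hands the job in, once; it reports no verdict.
The state is a dict: "t": time; "joints": joint angles; "qvel": joint speeds; "tau": joint torques, N m; "eef_pos": TCP position; "tcp_rot": TCP orientation; "ft_force": force on the tool from outside, world axes, zero at the start; "moment": the same for the moment, N m; "opening": opening from 0.0 (shut) to 1.0 (fully open).
Only numpy, scipy, OpenCV 4.12 (cv2) and the standard library are available. Lean on these libraries where they do the work, as an engineer would, in place of code of your own. Each camera call takes 0.05 s, during which the arm holds its last target.

## Task

Rig the slow-cooling nest: stand the wide steel beaker on the floor of the cooling rig's round well, then the slim tall steel tube upright inside that beaker, lowering each gently rather than dropping it. Then take the handwheel valve by its upright handle, close it clockwise until it reaches its stop, open it again by exactly two full turns, and finish still gripping the handle with the wheel kept there. Leave the other things on the bench where they are.

Things in the scene. Friction and masses are not known exactly. Their poses are not given: they have to be found in the camera images.
- jacket_center (a point): the wide steel beaker (loose, open at the top, round, 62 mm outside diameter, 56 mm inside, 100 mm tall, base 4 mm thick, about 160 g), standing upright; this point is on its axis half-way up, 50 mm above its underside; z points up out of its mouth
- jacket: the same wide steel beaker; origin at the centre of its underside
- tube_center (a point): the slim tall steel tube vessel (loose, round, closed at the bottom and open at the top, 38 mm outside diameter, 130 mm tall, about 90 g), standing upright; this point is on its axis half-way up, 65 mm above its underside; z points up. It stands proud of the beaker by 34 mm when nested
- tube: the same slim tube vessel; origin at the centre of its underside
- well_floor (a point): centre of the inner floor of the cooling rig's open round well, a double-walled steel pot fixed on the rig's drip plate: 84 mm inside diameter, 116 mm outside, floor 30 mm and rim 90 mm above the bench, so a beaker standing in it shows 40 mm above the rim; x and y are the rig's axes, z is up. The rig never moves. Its circulator housing, 152 mm high, stands on the far side of the valve from the well
- wheel_hub (a point): centre of the valve's dark grey spoked handwheel, on its vertical axis at rim height, 134 mm above the bench; the rim is 123 mm across, 13 mm thick; the axis is 210 mm from the well's axis in the rig's -y, and 130 mm from the near face of the circulator housing (152 mm high) further in -y. The hub and stem end rise 13 mm above this point; within 120 mm nothing but the handle rises above the wheel. x and y turn with the wheel: x points to the handle
- handwheel (a joint): angle of the handwheel, rad: 0 = closed against its hard stop, growing as it opens counter-clockwise seen from above (12.57 = two turns open, end of travel 28). Turning it takes about 0.12 N m (some 2.5 N at the handle), stays where it is left, does not rise or sink; at the stop it simply ceases to turn
- crank_handle: the light metal upright handle on the handwheel: a vertical cylinder 22 mm in diameter, 60 mm long, 52 mm from the wheel's axis; it revolves freely on its own pin, so a hand holding it from above may carry it round in a circle without turning. Origin on its axis half-way up, 177 mm above the bench; its own yaw means nothing. Grip it firmly (about 40 N), a poor circle pushes sideways
- tip_box_center (a point): bystander, leave it alone: clear-topped pipette tip box; 85 x 125 x 64 mm; this point is at its centre
- dish_center (a point): bystander, leave it alone: wide low steel dish, too wide for the well; 120 mm across, 45 mm high; this point is at its centre
- wash_bottle_center (a point): bystander, leave it alone: white wash bottle with a bent yellow spout; 68 mm across, 172 mm high plus a spout to 220 mm; this point is at its centre
- sample_pot_center (a point): bystander, leave it alone: small white pot with a blue screw cap; 45 mm across, 66 mm high; this point is at its centre
- tub_center (a point): bystander, leave it alone: round white tub with a lid; 112 mm across, 74 mm high; this point is at its centre
- tube_rack_center (a point): bystander, leave it alone: white rack with five capped tubes; 75 x 170 x 63 mm, the tubes to 114 mm; this point is at its centre
- spatula_center (a point): bystander, leave it alone: thin steel spatula lying flat; 210 x 11 x 6 mm, along its x; this point is at its centre

How it is judged (in metres and radians):
On the way, in this order (a step that is already met when the one before it is completed fails the run):
1. the wide beaker stands upright on the floor of the well, let go (horizontal distance between jacket_center and well_floor below 0.016 m and z of jacket_center in the frame of well_floor below 0.056 m and angle between jacket_center's own z axis and vertical below 0.12 rad and contact force between the fingers and jacket below 0.1 N and linear speed of jacket below 0.02 m/s), for 0.2 s.
2. the slim tube stands inside the beaker in the well, let go (horizontal distance between jacket_center and well_floor below 0.016 m and z of jacket_center in the frame of well_floor below 0.056 m and angle between jacket_center's own z axis and vertical below 0.12 rad and horizontal distance between tube_center and jacket_center below 0.013 m and z of tube_center in the frame of jacket_center below 0.026 m and angle between tube_center's own z axis and vertical below 0.15 rad and contact force between the fingers and tube below 0.1 N and linear speed of tube below 0.02 m/s), for 0.2 s.
3. the valve is closed against its stop (value of joint handwheel below 0.08 rad), for 0.2 s.
At the end, for the whole second after the job is handed in: Valve 12.57 rad (two turns) open within 0.26 rad, still, its handle gripped between the fingers (over 1.5 N, within 16 mm of the grasp point); the wide beaker upright on the well floor within 16 mm of its axis, the slim tube upright on the beaker's floor inside it (tilt under 0.12 and 0.15 rad) (value of joint handwheel between 12.306 and 12.826 rad and velocity of joint handwheel between -0.05 and 0.05 rad/s and contact force between the fingers and crank_handle above 1.5 N and horizontal distance between the grasp point and crank_handle below 0.016 m and horizontal distance between jacket_center and well_floor below 0.016 m and z of jacket_center in the frame of well_floor below 0.056 m and angle between jacket_center's own z axis and vertical below 0.12 rad and horizontal distance between tube_center and jacket_center below 0.013 m and z of tube_center in the frame of jacket_center below 0.026 m and angle between tube_center's own z axis and vertical below 0.15 rad); the arm keeps its last pose, push and grip.
It fails at once if the wide beaker is dropped: falling free faster than 0.45 m/s (over about 1 cm) (contact force between the fingers and jacket below 0.1 N and linear speed of jacket above 0.45 m/s).
It fails at once if the slim tube is dropped: falling free faster than 0.45 m/s (over about 1 cm) (contact force between the fingers and tube below 0.1 N and linear speed of tube above 0.45 m/s).
It fails at once if a bystander is moved by more than 40 mm (distance of any of tip_box_center, dish_center, wash_bottle_center, sample_pot_center, tub_center, tube_rack_center, spatula_center from where it was at the start of the episode above 0.04 m).
It also fails if it takes over 72 s, if anything falls off the work surface, if the arm or the gripper's body presses on something with over 40 N, if the wrist force passes 120 N, or if a joint passes its speed limit or range.

## Working session

There is one attempt and no reset: what is moved stays moved. The work goes in short steps, Python scripts to look and compute and a shell command to move; the robot and the scene stay as the last step left them, time stands still between calls to the robot, and variables do not carry over. Pictures are saved under pics/ and viewed, and the job is handed in when it is done.

```bash
ls; mkdir -p pics; python3 - <<'E'
from cell import env,vision,job
import cv2,numpy as np
print(env.state())
for n in ("side","top","wrist"):
    c=vision.calibration(n); p,d=vision.read_camera(n)
    cv2.imwrite(f"pics/{n}0.png",p); np.save(f"{n}0.npy",d)
    print(n,c["vertical_fov"],c["cx"],c["cy"],np.round(c["pose"],3).tolist())
E
```

```text
pics
{'t': 0.0, 'joints': array([-1.44362686e+00,  4.91548680e-01,  1.55947976e+00,  1.53152972e-06,
        1.09168888e+00, -1.05604704e-01]), 'qvel': array([-4.00773372e-04,  7.53714114e-04, -7.60823208e-04, -8.01508409e-05,
        1.88440938e-03, -1.07594896e-03]), 'tau': array([-3.87505206e-03, -6.12644005e+01, -2.58185059e+01,  6.92140684e-02,
        4.82210715e-02, -1.23143391e-04]), 'eef_pos': array([ 144.16053076, -607.88361515,  214.05807035]), 'tcp_rot': array([-1.57067643e+00,  1.11825336e-03, -1.33802279e+00]), 'ft_force': array([ 0.59166603,  0.59411698, -0.25063228]), 'moment': array([ 1.54792935e-02, -5.23161184e-02,  7.60661431e-05]), 'opening': 1.0004730258610175}
side 47.088652813769244 279.2588508377459 210.17730126222722 [[-0.705, -0.389, 0.593, -274.602], [-0.709, 0.4, -0.581, 969.835], [-0.011, -0.83, -0.557, 903.043], [0.0, 0.0, 0.0, 1.0]]
top 51.11199720083434 280.98975478357136 209.4825335394698 [[0.005, -0.999, 0.051, 489.713], [-1.0, -0.004, 0.029, 140.551], [-0.029, -0.051, -0.998, 1457.994], [0.0, 0.0, 0.0, 1.0]]
wrist 62.0876242996533 276.72823740522995 207.23044092427588 [[0.23, -0.946, -0.23, 208.413], [-0.973, -0.224, -0.053, -592.729], [-0.001, 0.236, -0.972, 385.267], [0.0, 0.0, 0.0, 1.0]]
```

View pics/top0.png

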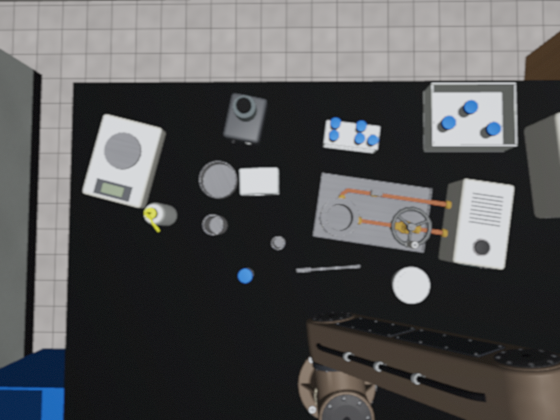

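View pics/side0.png

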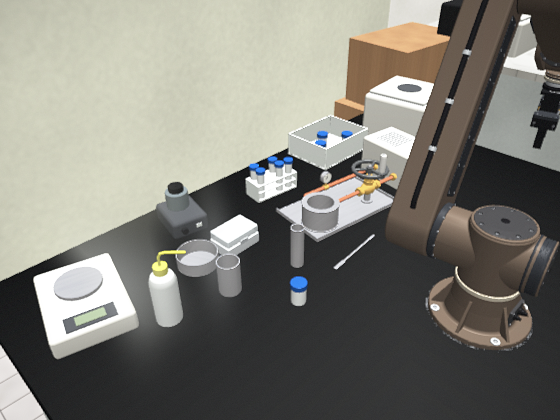

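View pics/wrist0.png

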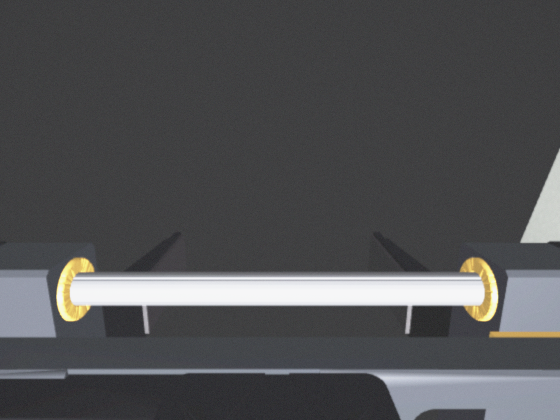

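The top view shows the beaker at about (214,225), the slim tube at (278,243), the well at (338,218), the hub at (410,227) and the handle at (415,245). The tub is at (411,285) and the blue-capped pot at (245,275). The wrist view shows only the bench. Next I'll enlarge the top view and measure.

```bash
cat > h.py <<'E'
from cell import env,vision,job
import cv2,numpy as np
def K(n,c=None):
    c=c or vision.calibration(n); f=210/np.tan(np.radians(c["vertical_fov"])/2)
    return f,c["cx"],c["cy"],np.array(c["pose"])
def ray(n,u,v,z,c=None):
    f,cx,cy,T=K(n,c); d=T[:3,:3]@np.array([(u-cx)/f,(v-cy)/f,1]); o=T[:3,3]
    return o+d*(z-o[2])/d[2]
def proj(n,P,c=None):
    f,cx,cy,T=K(n,c); q=T[:3,:3].T@(np.asarray(P,float)-T[:3,3]); return q[0]/q[2]*f+cx,q[1]/q[2]*f+cy
def cloud(n,D,c=None):
    f,cx,cy,T=K(n,c); v,u=np.mgrid[:420,:560]
    P=np.stack([(u-cx)/f*D,(v-cy)/f*D,D],-1); W=P@T[:3,:3].T+T[:3,3]; W[D==0]=np.nan; return W
E
python3 - <<'E'
from h import *
for n,(u0,v0,u1,v1) in {"top":(190,150,440,310),"side":(180,130,420,310)}.items():
    p=cv2.imread(f"pics/{n}0.png")[v0:v1,u0:u1]
    cv2.imwrite(f"pics/{n}0z.png",cv2.resize(p,None,fx=3.2,fy=3.2,interpolation=cv2.INTER_CUBIC))
D=np.load("top0.npy");W=cloud("top",D)
for (u,v) in [(214,225),(205,225),(278,243),(278,238),(338,218),(325,218),(415,245),(410,227),(350,285),(411,285),(245,275)]:
    print(u,v,np.round(W[v,u],1))
Z=W[...,2]; H=np.uint8(np.clip(np.nan_to_num(Z),0,250))
cv2.imwrite("pics/toph.png",cv2.resize(H[150:310,190:440],None,fx=3.2,fy=3.2,interpolation=cv2.INTER_NEAREST))
E
```

```text
214 225 [511.3 404.4  11.1]
205 225 [510.3 422.5  69.5]
278 243 [453.  192.4   4.3]
278 238 [469.5 192.5   4.5]
338 218 [535.7  -2.8  28.2]
325 218 [533.4  43.9  93.2]
415 245 [ 454.8 -201.6  204.7]
410 227 [ 506.2 -202.3  150.5]
350 285 [317.  -44.5   1.2]
411 285 [ 327.7 -222.9   77.3]
245 275 [353.3 293.7  68.3]
```

View pics/top0z.png

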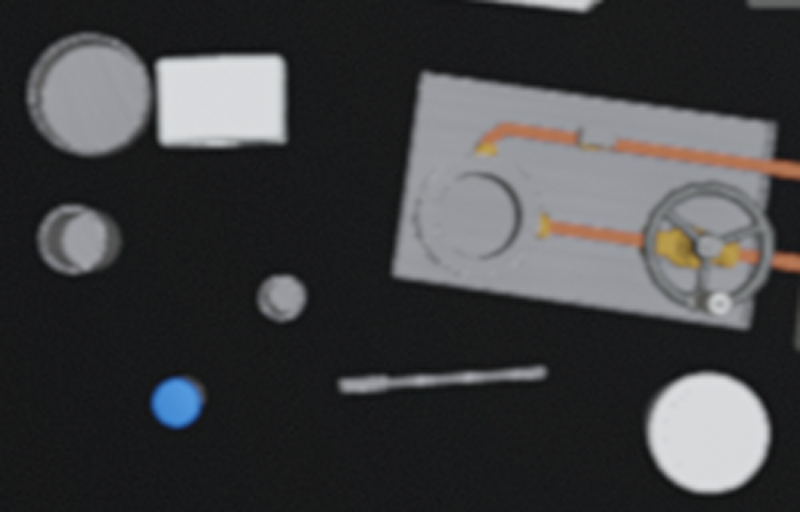

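View pics/side0z.png

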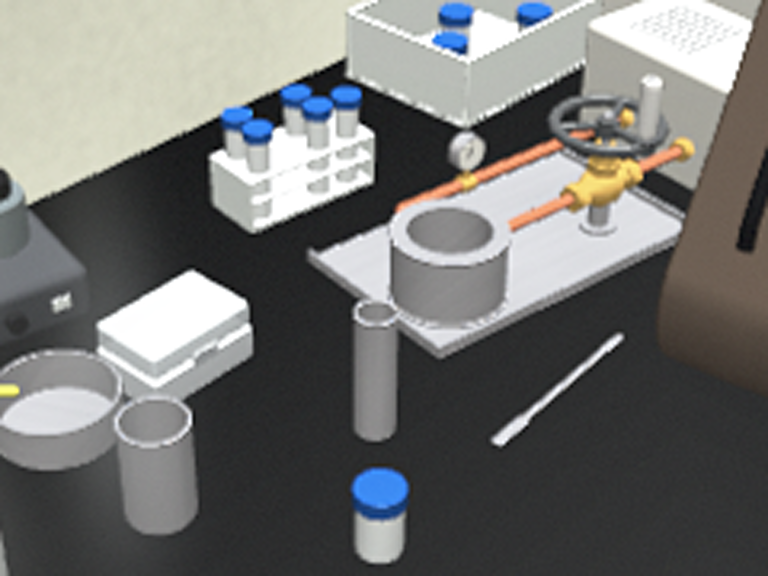

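View pics/toph.png

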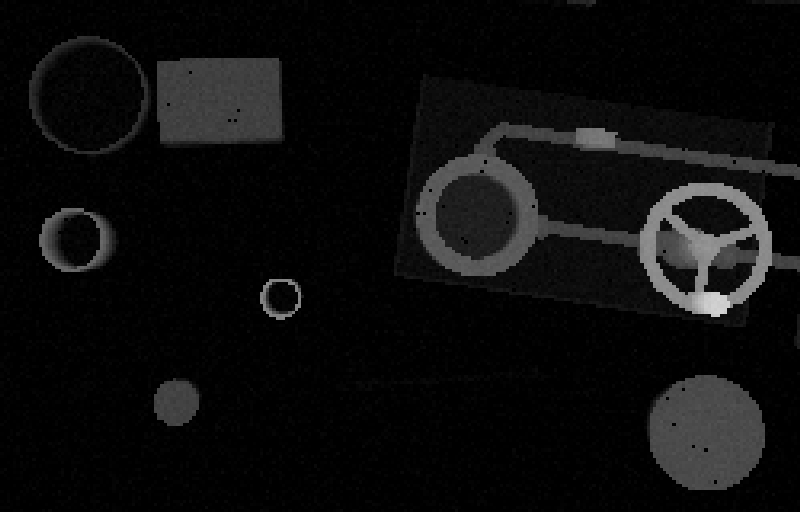

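The zoomed views show open rims on the beaker, tube and well. In the height map the handle is the bright blob at zoom pixel (710,303). Depth is clean, so I'll fit circles to the height bands and check them against both cameras.

```bash
python3 - <<'E'
from h import *
from scipy.optimize import least_squares
def fit(n,win,zlo,zhi,c0,r,dr=14):
    W=cloud(n,np.load(n+"0.npy")).reshape(-1,3); 
    m=(W[:,2]>zlo)&(W[:,2]<zhi)&(np.hypot(W[:,0]-c0[0],W[:,1]-c0[1])<win); P=W[m]
    f=lambda q:np.hypot(P[:,0]-q[0],P[:,1]-q[1])-r
    s=least_squares(f,c0,loss="soft_l1",f_scale=3); print(n,len(P),np.round(s.x,1),"res",round(np.std(f(s.x)),1),"z",np.round(np.median(P[:,2]),1), "mean",np.round(P[:,:2].mean(0),1)); return s.x
for n in("top","side"):
    print("beaker");fit(n,45,90,106,(514,408),29.5)
    print("tube");fit(n,30,120,136,(461,192),17.5)
    print("well");w=fit(n,75,82,97,(535,-3),50)
    print("wheel");h=fit(n,70,127,140,(506,-202),55); print(np.hypot(*(w-h)))
    print("handle");fit(n,22,200,212,(455,-202),5)
    print("housing");
    W=cloud(n,np.load(n+"0.npy")).reshape(-1,3);m=(W[:,2]>146)&(W[:,2]<158)&(abs(W[:,0]-500)<200)&(W[:,1]<-250)&(W[:,1]>-600);print(m.sum(),W[m].min(0) if m.any() else 0,W[m].max(0) if m.any() else 0)
E
```

```text
beaker
top 83 [512.1 394.6] res 1.2 z 98.8 mean [510.2 396.2]
tube
top 43 [457.2 190.6] res 1.0 z 130.5 mean [456.  192.2]
well
top 567 [537.5   1.2] res 5.1 z 89.9 mean [537.7   1. ]
wheel
top 395 [ 507.5 -205.1] res 14.7 z 137.5 mean [ 512.2 -206.3]
208.48910078807683
handle
top 47 [ 456.4 -196.8] res 2.5 z 205.3 mean [ 456.4 -196.7]
housing
4022 [ 387.44968983 -502.98359823  146.00395757] [ 649.33022384 -324.76994288  157.99754428]
beaker
side 156 [508.2 393.4] res 1.7 z 96.3 mean [508.5 394.7]
tube
side 89 [453.1 188.7] res 1.6 z 125.9 mean [452.9 188.7]
well
side 392 [531.9   1.2] res 5.7 z 87.8 mean [5.321e+02 1.000e-01]
wheel
side 346 [ 500.6 -207.7] res 16.0 z 135.5 mean [ 503.3 -198.7]
211.2020134730324
handle
side 22 [ 451.7 -198.4] res 2.9 z 204.4 mean [ 451.4 -198.2]
housing
809 [ 444.24519662 -506.02174229  146.03918391] [ 644.37158173 -332.38104614  155.93802047]
```

```bash
python3 -m crank '[[-20,-50,20,0,-8,0],[-60,-90,70,0,-16,0],[-301,-100,499,0,-76.7,0],[-301,-100,499,0,-76.7,0],[-301,-100,499,0,-76.7,0]]' 1
```

```text
t: 0.65
eef_pos: [292.6, -450.3, 294.6]
tcp_rot: [-1.57, 0.0, -0.603]
ft_force: [0.9, -0.6, -0.5]
opening: 1.001
```

```bash
python3 -m crank '[[-80,-5,552,0,-34.5,0],[-80,-5,552,0,-34.5,0],[-80,-5,552,0,-34.5,0],[-80,-5,552,0,-34.5,0],[-80,-5,552,0,-34.5,0]]' 1
```

```text
t: 1.15
eef_pos: [402.9, -225.9, 297.0]
tcp_rot: [-1.57, -0.0, 0.004]
ft_force: [1.5, -0.4, -0.4]
opening: 1.002
```

```bash
cat >> h.py <<'E'
def snap(tag):
    s=env.state(); c=vision.calibration("wrist"); p,d=vision.read_camera("wrist")
    cv2.imwrite(f"pics/w{tag}.png",p); np.savez(f"w{tag}.npz",d=d,pose=c["pose"],fov=c["vertical_fov"],cx=c["cx"],cy=c["cy"])
    return p,cloud("wrist",d,c),s
def circ(W,zlo,zhi,c0,win,r):
    from scipy.optimize import least_squares
    P=W.reshape(-1,3); m=(P[:,2]>zlo)&(P[:,2]<zhi)&(np.hypot(P[:,0]-c0[0],P[:,1]-c0[1])<win); P=P[m]
    f=lambda q:np.hypot(P[:,0]-q[0],P[:,1]-q[1])-r
    s=least_squares(f,c0,loss="soft_l1",f_scale=2)
    print(len(P),np.round(s.x,1),"res",round(np.std(f(s.x)),1),"z",np.round(np.median(P[:,2]),1)); return s.x
E
python3 - <<'E'
from h import *
p,W,s=snap("1"); print(s["t"],s["eef_pos"],s["tcp_rot"])
circ(W,195,215,(454,-198),22,6)
circ(W,130,140,(505,-205),70,55)
E
```

```text
1.15 [ 402.94344134 -225.86991651  296.98011615] [-1.57022782e+00 -1.41391285e-04  4.12360985e-03]
631 [ 454.5 -200.2] res 2.4 z 207.6
2696 [ 500.6 -208.7] res 15.4 z 138.6
```

View pics/w1.png

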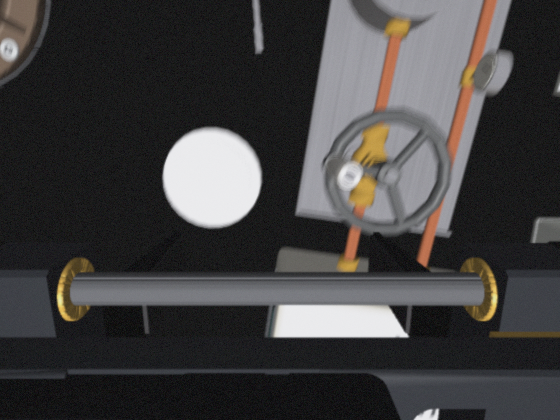

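Wrist view: handle top at (350,176), hub at (390,173), tub to the left at (212,177), and the well at the top edge. Moving on to hover near the beaker.

```bash
python3 -m crank '[[108,0,570,0,0,0],[108,0,570,0,0,0],[108,0,570,0,0,0],[108,0,570,0,0,0],[108,0,570,0,0,0]]' 1 && python3 - <<'E'
from h import *
p,W,s=snap("2"); print(s["t"],s["eef_pos"],s["tcp_rot"])
print("well");circ(W,84,95,(535,0),75,50)
print("tube");circ(W,122,137,(455,190),35,17.5)
E
```

```text
t: 1.7
eef_pos: [448.5, 19.9, 297.8]
tcp_rot: [-1.568, -0.001, 0.003]
ft_force: [1.8, -0.4, -0.3]
opening: 0.999
1.7 [448.48705564  19.89122423 297.80177338] [-1.56837496e+00 -1.29605656e-03  3.43037637e-03]
well
4248 [536.1  -1.2] res 5.2 z 90.9
tube
342 [456.7 186.8] res 0.9 z 131.1
```

```bash
python3 -m crank '[[65,0,340,0,0,0],[65,0,340,0,0,0],[65,0,340,0,0,0],[65,0,340,0,0,0],[65,0,340,0,0,0]]' 1 && python3 - <<'E'
from h import *
p,W,s=snap("3"); print(s["t"],s["eef_pos"],s["tcp_rot"])
print("tube");circ(W,122,137,(455,190),35,17.5)
print("beaker");circ(W,92,107,(511,394),45,29.5)
E
```

```text
t: 2.25
eef_pos: [493.1, 266.0, 298.9]
tcp_rot: [-1.566, -0.002, 0.007]
ft_force: [1.7, -0.5, 1.1]
opening: 1.0
2.25 [493.12914946 265.97403783 298.87671481] [-1.56633396e+00 -1.54856069e-03  6.92839348e-03]
tube
286 [456.8 188.9] res 0.9 z 130.9
beaker
870 [511.6 391.3] res 1.1 z 101.0
```

View pics/w3.png

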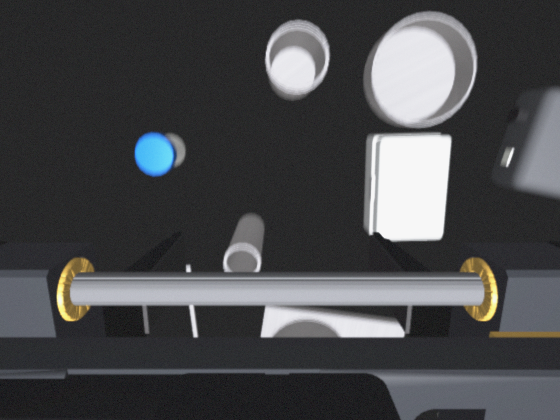

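View pics/w2.png

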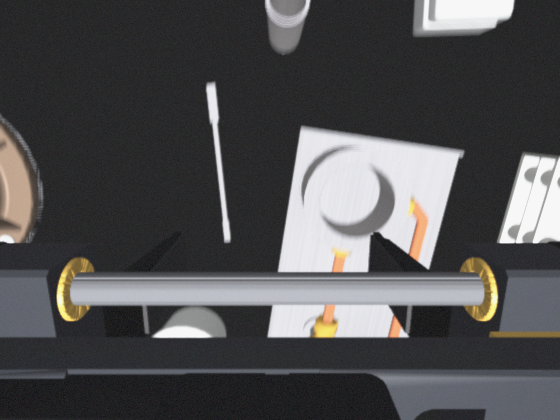

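```bash
python3 -m crank '[[18,30,40,0,0,0],[18,60,90,0,0,0],[18,80,127,0,0,0],[18,100,127,0,0,0],[18,100,127,0,0,0]]' 1 && python3 -m crank '[[0,0,0,0,0,0]]' 1
```

```text
t: 2.8
eef_pos: [509.3, 399.7, 195.4]
tcp_rot: [-1.567, 0.004, 0.011]
ft_force: [-1.2, -0.9, 0.3]
opening: 1.0
t: 2.9
eef_pos: [509.5, 399.3, 196.0]
tcp_rot: [-1.568, 0.004, 0.011]
ft_force: [0.5, 0.5, 1.5]
opening: 0.998
```

```bash
python3 -m crank '[[2,25,-6,0,0,0.3],[2,60,-6,0,0.4,0],[2,95,-6.5,0,0.4,0],[2,120,-6.5,0,0.4,0],[2,128,-6.5,0,0.4,0]]' 1 && python3 -m crank '[[0,0,0,0,0,0],[0,0,0,0,0,0],[0,0,0,0,0,0]]' 0.55
```

```text
t: 3.4
eef_pos: [511.2, 391.8, 67.2]
tcp_rot: [-1.569, 0.005, 0.003]
ft_force: [0.9, -0.2, 0.3]
opening: 1.002
t: 3.7
eef_pos: [512.0, 392.0, 69.0]
tcp_rot: [-1.567, 0.003, 0.002]
ft_force: [-1.0, -1.2, 0.4]
opening: 0.806
```

```bash
python3 -m crank '[[0,0,0,0,0,0],[0,0,0,0,0,0],[0,0,0,0,0,0],[0,0,0,0,0,0],[0,0,0,0,0,0]]' 0 && python3 -m crank '[[0,-10,0,0,0,0],[0,-25,0,0,0,0]]' 0
```

```text
t: 4.2
eef_pos: [512.4, 392.3, 70.1]
tcp_rot: [-1.567, 0.002, 0.002]
ft_force: [-0.4, -0.7, 6.6]
opening: 0.635
t: 4.4
eef_pos: [512.1, 392.0, 95.4]
tcp_rot: [-1.567, 0.003, 0.003]
ft_force: [-0.4, 0.4, -1.8]
opening: 0.631
```

```bash
python3 -m crank '[[0,-50,0,0,0,0],[5,-95,-15,0,0,0],[10,-130,-50,0,0,0],[14,-130,-100,0,0,0],[25,-130,-392,0,0,0]]' 0 && python3 -m crank '[[15,0,-230,0,0,0],[15,0,-230,0,0,0],[15,0,-230,0,0,0],[15,0,-230,0,0,0],[15,0,-230,0,0,0]]' 0
```

```text
t: 4.9
eef_pos: [528.8, 240.7, 227.2]
tcp_rot: [-1.566, -0.0, 0.004]
ft_force: [-0.6, -0.1, -1.2]
opening: 0.631
t: 5.4
eef_pos: [544.5, 7.8, 227.5]
tcp_rot: [-1.567, -0.002, 0.002]
ft_force: [0.2, -0.1, -2.1]
opening: 0.631
```

```bash
python3 -m crank '[[-7.5,0,-8,0,0,0],[-7.5,20,-8,0,0,0],[-7.5,40,-8,0,0,0],[-7.5,50,-8,0,0,0],[-7.5,50,-8,0,0,0]]' 0 && python3 - <<'E'
from h import *
print(env.state()["eef_pos"])
p,d=vision.read_camera("side"); cv2.imwrite("pics/s4.png",cv2.resize(p[100:310,200:460],None,fx=3,fy=3,interpolation=cv2.INTER_CUBIC))
p,W,s=snap("4");W1=W
circ(W,170,183,(537,0),45,29.5)
circ(W,84,95,(537,0),75,50)
p,d=vision.read_camera("top"); W=cloud("top",d); cv2.imwrite("pics/t4.png",cv2.resize(p[150:310,260:440],None,fx=4,fy=3,interpolation=cv2.INTER_CUBIC))
E
```

```text
t: 5.9
eef_pos: [536.5, 0.5, 177.0]
tcp_rot: [-1.566, 0.0, 0.003]
ft_force: [-0.2, 0.4, -1.4]
opening: 0.637
[5.36515186e+02 5.34703826e-01 1.76996385e+02]
792 [536.9   1.9] res 1.5 z 177.1
5806 [537.2  -0.6] res 5.1 z 91.0
```

View pics/s4.png

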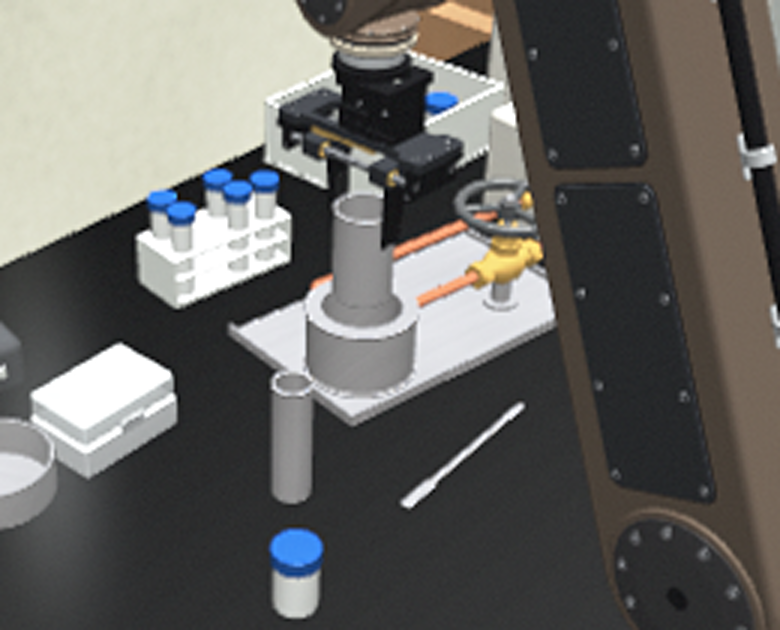

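View pics/w4.png

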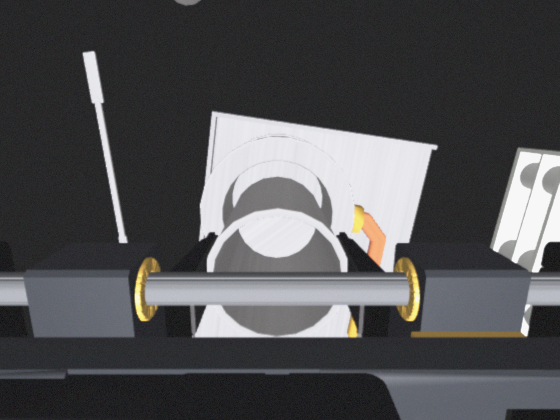

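The side view shows the beaker upright at (360,250), centred over the well. The wrist view shows the well ring concentric with the beaker. Lowering.

```bash
python3 -m crank '[[0,20,-1,0,0,0],[0,42,-1,0,0,0],[0,58,-1,0,0,0],[0,66,-1,0,0,0],[0,70,-1,0,0,0]]' 0 && python3 -m crank '[[0,2,0,0,0,0],[0,4,0,0,0,0],[0,6,0,0,0,0]]' 0
```

```text
t: 6.55
eef_pos: [537.9, -0.3, 108.5]
tcp_rot: [-1.567, -0.003, 0.003]
ft_force: [-0.9, -0.5, -1.5]
opening: 0.633
t: 6.85
eef_pos: [538.2, -0.4, 102.9]
tcp_rot: [-1.567, -0.004, 0.003]
ft_force: [0.2, -0.3, -0.5]
opening: 0.632
```

```bash
python3 -m crank '[[0,1.5,0,0,0,0],[0,3,0,0,0,0]]' 0
```

```text
t: 7.05
eef_pos: [538.3, -0.3, 100.1]
tcp_rot: [-1.567, -0.005, 0.003]
ft_force: [0.3, 0.7, -1.1]
opening: 0.634
```

```bash
python3 -m crank '[[0,1.5,0,0,0,0],[0,3,0,0,0,0]]' 0
```

```text
t: 7.25
eef_pos: [538.7, -0.4, 99.6]
tcp_rot: [-1.567, -0.006, 0.003]
ft_force: [-12.5, -0.2, 48.0]
opening: 0.628
```

Floor contact. I'll relax the push, then release.

```bash
python3 -m crank '[[0,0,0,0,0,0]]' 0 && python3 -m crank '[[0,0,0,0,0,0],[0,0,0,0,0,0]]' 0.74 && python3 -m crank '[[0,0,0,0,0,0]]' 0.74
```

```text
t: 7.35
eef_pos: [538.9, -0.4, 100.7]
tcp_rot: [-1.568, -0.008, 0.003]
ft_force: [0.1, 0.7, -1.6]
opening: 0.634
t: 7.55
eef_pos: [539.0, -0.4, 100.8]
tcp_rot: [-1.568, -0.008, 0.003]
ft_force: [-0.9, 1.5, -0.2]
opening: 0.722
t: 7.65
eef_pos: [539.0, -0.4, 100.5]
tcp_rot: [-1.568, -0.008, 0.003]
ft_force: [-0.1, 0.4, 0.3]
opening: 0.737
```

```bash
python3 -m crank '[[0,-20,0,0,0,0.2],[0,-55,0,0,0,0.4],[0,-95,0,0,0,0.4],[0,-125,20,0,0,0.4],[-10,-125,50,0,0,0.4]]' 0.74 && python3 -m crank '[[-72,0,115,0,0,0],[-72,0,115,0,0,0],[-72,0,115,0,0,0],[-72,0,115,0,0,0],[-72,0,115,0,0,0]]' 0.74 && python3 - <<'E'
from h import *
p,W,s=snap("5");print(s["eef_pos"],s["tcp_rot"],s["t"])
circ(W,122,137,(457,188),35,17.5)
p,d=vision.read_camera("top"); W=cloud("top",d); cv2.imwrite("pics/t5.png",cv2.resize(p[170:290,260:440],None,fx=4,fy=4,interpolation=cv2.INTER_CUBIC))
circ(W,122,138,(536,0),45,29.5)
circ(W,84,95,(537,0),75,50)
p,d=vision.read_camera("side"); W=cloud("side",d); cv2.imwrite("pics/s5.png",cv2.resize(p[150:310,200:440],None,fx=3,fy=3,interpolation=cv2.INTER_CUBIC))
circ(W,119,138,(532,0),45,29.5)
E
```

```text
t: 8.15
eef_pos: [529.9, 48.8, 229.2]
tcp_rot: [-1.568, -0.007, 0.001]
ft_force: [0.2, 0.7, 0.1]
opening: 0.741
t: 8.65
eef_pos: [457.8, 164.1, 229.0]
tcp_rot: [-1.568, -0.008, 0.003]
ft_force: [0.5, -0.3, -0.1]
opening: 0.738
[457.8257091  164.08234613 229.02630667] [-1.56796568 -0.00770875  0.00262507] 8.65
698 [456.8 188.3] res 1.0 z 131.2
79 [539.4   2.5] res 1.1 z 130.1
550 [537.9   1.3] res 5.9 z 89.8
91 [535.4   0.6] res 2.3 z 124.9
```

View pics/s5.png

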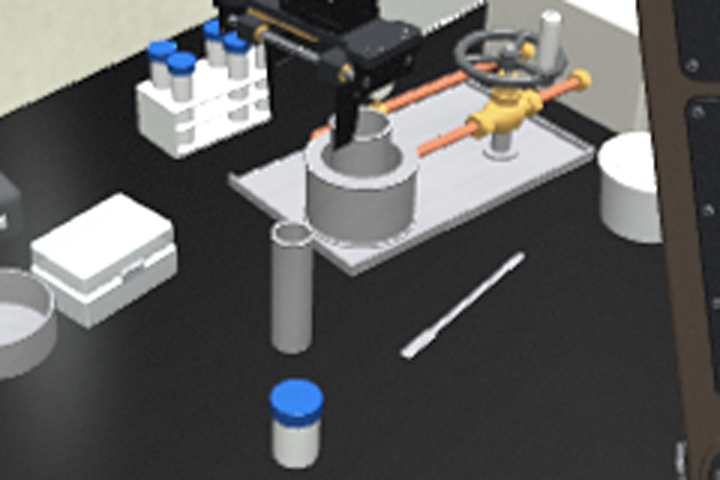

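View pics/t5.png

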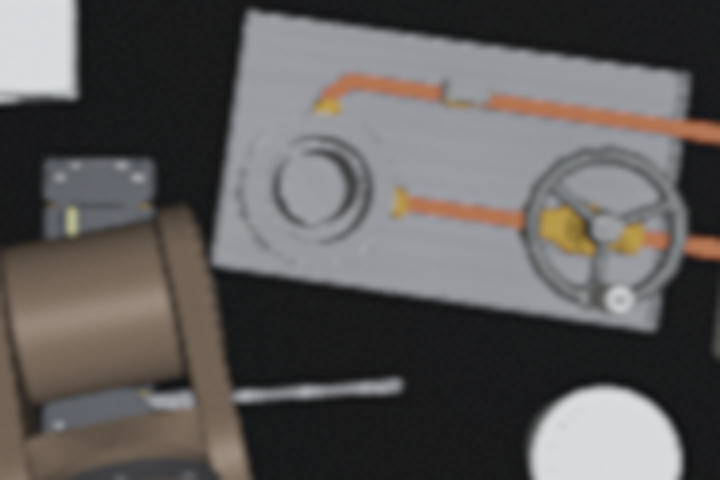

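The top and side views show the beaker seated in the well: rim at z = 130, within 2 mm of the well axis. Next is the tube, at (456.8, 188.3).

```bash
python3 -m crank '[[-1,0,24.3,0,0,0],[-1,45,24.3,0,0,0],[-1,85,24.3,0,0,0],[-1,115,24.3,0,0,0],[-1,127,24.3,0,0,0]]' 0.74 && python3 -m crank '[[0,0,0,0,0,0],[0,0,0,0,0,0],[0,0,0,0,0,0],[0,0,0,0,0,0],[0,0,0,0,0,0]]' 0
```

```text
t: 9.3
eef_pos: [457.9, 186.4, 99.3]
tcp_rot: [-1.569, -0.003, -0.002]
ft_force: [1.3, -0.5, -0.2]
opening: 0.744
t: 9.8
eef_pos: [458.3, 186.5, 100.2]
tcp_rot: [-1.569, -0.005, -0.002]
ft_force: [0.0, 0.1, 5.0]
opening: 0.399
```

```bash
python3 -m crank '[[0,-15,0,0,0,0],[0,-50,0,0,0,0],[0,-95,0,0,0,0],[10,-140,-20,0,0,0],[25,-170,-55,0,0,0]]' 0 && python3 -m crank '[[55,0,-132,0,0,0],[55,0,-132,0,0,0],[55,0,-132,0,0,0],[55,0,-132,0,0,0],[55,0,-132,0,0,0]]' 0
```

```text
t: 10.3
eef_pos: [482.3, 131.8, 273.8]
tcp_rot: [-1.568, -0.009, 0.001]
ft_force: [0.4, 0.1, -0.8]
opening: 0.396
t: 10.8
eef_pos: [537.3, -0.8, 273.8]
tcp_rot: [-1.568, -0.008, -0.001]
ft_force: [-0.1, 0.6, -1.9]
opening: 0.396
```

```bash
python3 -m crank '[[1.5,10,0,0,0,0],[1.5,25,0,0,0,0],[1.5,25,0,0,0,0]]' 0 && python3 - <<'E'
from h import *
p,W,s=snap("6");print(s["eef_pos"],s["tcp_rot"],s["t"])
circ(W,272,286,(538,0),35,17.5)
circ(W,124,137,(538,0),45,29.5)
p,d=vision.read_camera("side"); W=cloud("side",d); cv2.imwrite("pics/s6.png",cv2.resize(p[110:290,240:440],None,fx=3,fy=3,interpolation=cv2.INTER_CUBIC))
circ(W,119,138,(532,0),45,29.5)
m=W[(W[...,2]>160)&(W[...,2]<240)&(np.hypot(W[...,0]-534,W[...,1])<24)]; print(len(m),np.round(m.mean(0),1))
E
```

```text
t: 11.1
eef_pos: [537.8, 0.5, 247.0]
tcp_rot: [-1.567, -0.005, 0.001]
ft_force: [-0.5, 0.4, -1.2]
opening: 0.398
[537.84861566   0.5386756  246.98828638] [-1.56716055e+00 -5.01868662e-03  8.34537000e-04] 11.1
1968 [537.8   3.1] res 3.4 z 278.2
673 [ 5.389e+02 -5.000e-01] res 1.1 z 131.3
108 [535.3   0.9] res 2.0 z 124.5
289 [525.8  12.3 201.1]
```

View pics/s6.png

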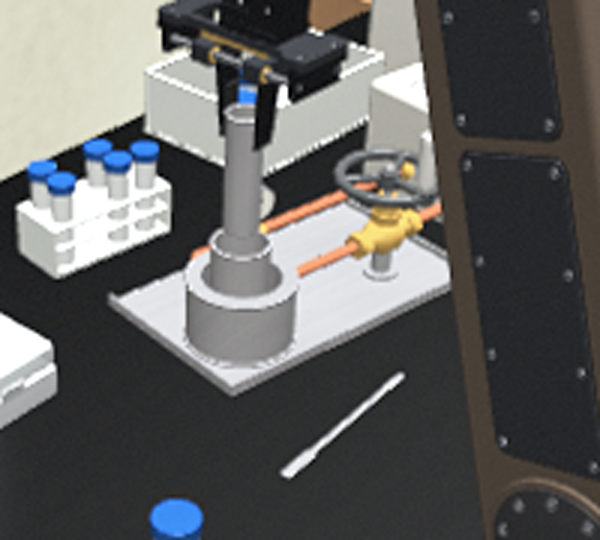

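View pics/w6.png

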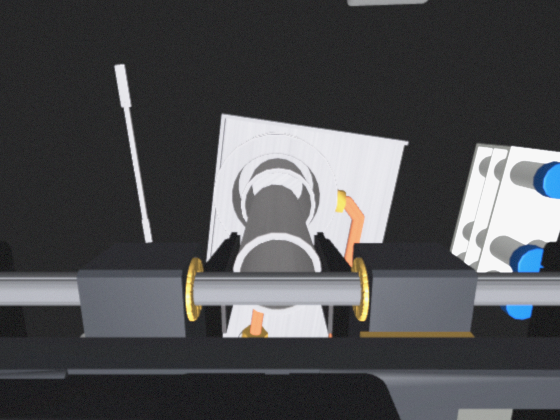

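The tube hangs upright over the beaker in both the side and wrist views, about 2 mm off in y. I'll correct that and lower.

```bash
python3 -m crank '[[1,8,-2.5,0,0,0],[1,30,-2.5,0,0,0],[1,60,-2.5,0,0,0],[1,85,-2.5,0,0,0],[1,98,-2.5,0,0,0]]' 0 && python3 -m crank '[[0,3,0,0,0,0],[0,6,0,0,0,0]]' 0
```

```text
t: 11.7
eef_pos: [539.8, -1.8, 148.8]
tcp_rot: [-1.567, -0.006, 0.001]
ft_force: [-0.9, 0.3, -0.7]
opening: 0.394
t: 11.9
eef_pos: [540.0, -1.7, 142.7]
tcp_rot: [-1.567, -0.006, 0.001]
ft_force: [-0.2, 0.1, -0.5]
opening: 0.393
```

```bash
python3 -m crank '[[0,1,0,0,0,0],[0,2,0,0,0,0]]' 0
```

```text
t: 12.1
eef_pos: [540.3, -1.7, 141.3]
tcp_rot: [-1.567, -0.007, 0.001]
ft_force: [-0.7, 1.1, -1.5]
opening: 0.396
```

```bash
python3 -m crank '[[-0.5,1.5,0,0,0,0],[-1,3,0,0,0,0],[-1,5,0,0,0,0]]' 0
```

```text
t: 12.4
eef_pos: [539.4, -1.7, 136.5]
tcp_rot: [-1.567, -0.007, 0.001]
ft_force: [-0.1, 0.5, -1.4]
opening: 0.396
```

```bash
python3 -m crank '[[0,1.5,0,0,0,0],[0,1.5,0,0,0,0]]' 0
```

```text
t: 12.6
eef_pos: [539.3, -1.7, 134.8]
tcp_rot: [-1.567, -0.007, 0.001]
ft_force: [1.0, -0.2, -2.4]
opening: 0.398
```

```bash
python3 -m crank '[[0,1.2,0,0,0,0],[0,1.2,0,0,0,0]]' 0
```

```text
t: 12.8
eef_pos: [539.5, -1.7, 134.2]
tcp_rot: [-1.568, -0.008, 0.001]
ft_force: [-1.2, 0.2, 4.8]
opening: 0.396
```

Contact at z = 134, as expected. Releasing gently.

```bash
python3 -m crank '[[0,0,0,0,0,0],[0,0,0,0,0,0],[0,0,0,0,0,0]]' 0.55 && python3 -m crank '[[0,-20,0,0,0,0],[0,-60,0,0,0,0],[0,-110,0,0,0,0],[0,-150,0,0,0,0],[-30,-150,-30,0,0,0]]' 0.55 
```

```text
t: 13.1
eef_pos: [539.5, -1.7, 134.1]
tcp_rot: [-1.568, -0.008, 0.001]
ft_force: [0.3, -0.7, -0.2]
opening: 0.536
t: 13.6
eef_pos: [511.6, -31.4, 288.5]
tcp_rot: [-1.569, -0.017, 0.004]
ft_force: [-0.3, -1.6, -1.4]
opening: 0.549
```

```bash
python3 -m crank '[[-10,-8,-45,0,0,0.9],[-28,-8,-90,0,0,0.9],[-46,-8,-135,0,0,0.9],[-60,-8,-180,0,0,0.9],[-60,-8,-190,0,0,0.9]]' 0.55 && python3 -m crank '[[0,0,0,0,0,0.5],[0,0,0,0,0,0.5]]' 0.55 && python3 - <<'E'
from h import *
p,W,s=snap("7");print(s["eef_pos"],s["tcp_rot"],s["t"])
hd=circ(W,200,213,(454,-200),20,6)
P=W.reshape(-1,3)
m=(P[:,2]>203)&(P[:,2]<213)&(np.hypot(P[:,0]-454,P[:,1]+200)<20); print("handle top mean",m.sum(),P[m].mean(0),P[m].min(0),P[m].max(0))
m=(P[:,2]>143)&(P[:,2]<152)&(np.hypot(P[:,0]-504,P[:,1]+206)<30); print("hub top",m.sum(),P[m].mean(0),P[m].min(0),P[m].max(0))
m=(P[:,2]>137)&(P[:,2]<145)&(np.hypot(P[:,0]-504,P[:,1]+206)<75)&(np.hypot(P[:,0]-504,P[:,1]+206)>40)&(np.hypot(P[:,0]-454,P[:,1]+200)>18);Q=P[m].copy();Q=Q[:,:2].astype(np.float32)
print("ring",len(Q),cv2.minEnclosingCircle(Q),cv2.fitEllipse(cv2.convexHull(Q)))
p,d=vision.read_camera("side"); W=cloud("side",d); cv2.imwrite("pics/s7.png",cv2.resize(p[110:290,240:440],None,fx=3,fy=3,interpolation=cv2.INTER_CUBIC))
p,d=vision.read_camera("top"); W=cloud("top",d); cv2.imwrite("pics/t7.png",cv2.resize(p[170:290,260:440],None,fx=4,fy=4,interpolation=cv2.INTER_CUBIC))
print("tube/beaker");circ(W,157,171,(539,0),30,17.5);circ(W,124,137,(539,0),45,29.5)
E
```

```text
t: 14.1
eef_pos: [450.8, -225.1, 295.1]
tcp_rot: [-1.57, -0.001, 0.001]
ft_force: [0.6, -0.1, 0.1]
opening: 0.548
t: 14.3
eef_pos: [450.9, -224.7, 294.9]
tcp_rot: [-1.569, 0.008, 0.0]
ft_force: [-0.9, -0.0, -0.5]
opening: 0.548
[ 450.91564625 -224.70496172  294.89042713] [-1.56911289e+00  8.28439154e-03  1.45475764e-04] 14.3
595 [ 456.  -200.3] res 2.5 z 207.8
handle top mean 514 [ 456.07132492 -200.55385875  207.6661462 ] [ 446.60482002 -211.0802704   203.12793641] [ 465.6463737  -191.09537626  210.68089659]
hub top 265 [ 506.67820263 -209.80584816  145.62654485] [ 496.66064509 -219.92356373  143.0000034 ] [ 516.90107273 -199.30144012  149.71190453]
ring 4196 ((507.0502014160156, -209.94168090820312), 61.046817779541016) ((506.9484558105469, -210.0701141357422), (120.58733367919922, 121.43929290771484), 142.4632568359375)
tube/beaker
46 [538.8   2.8] res 1.0 z 164.6
87 [539.6   2.6] res 4.3 z 130.6
```

View pics/s7.png

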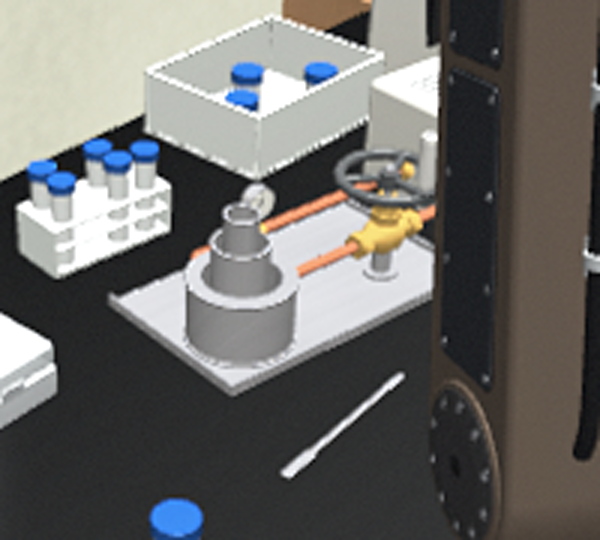

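View pics/w7.png

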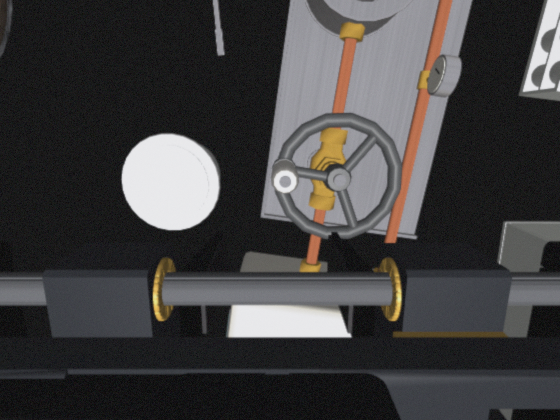

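The nest stands: tube rim at 164.6, beaker rim at 130.6. The hub is at (507,-210) and the handle at (456,-200.5), 52 mm apart as stated. Next I'll grip the handle.

```bash
python3 -m crank '[[5,10,24,0,0,-0.4],[5,50,24,0,0,-0.4],[5,90,24,0,0,-0.4],[5,120,24,0,0,-0.4],[5,136,24,0,0,-0.4]]' 0.55 && python3 -m crank '[[0,0,0,0,0,0],[0,0,0,0,0,0],[0,0,0,0,0,0],[0,0,0,0,0,0],[0,0,0,0,0,0]]' 0
```

```text
t: 14.95
eef_pos: [454.7, -198.0, 156.9]
tcp_rot: [-1.568, 0.003, 0.004]
ft_force: [0.6, -0.1, 0.3]
opening: 0.554
t: 15.45
eef_pos: [456.1, -198.4, 157.9]
tcp_rot: [-1.569, -0.001, 0.004]
ft_force: [7.9, -0.5, 1.2]
opening: 0.225
```

```bash
cat > n.py <<'E'
import sys
from h import *
def nxt(step,cx=507.3,cy=-208.0,r=52,z=158,n=5):
    s=env.state(); p=s["eef_pos"]; R=s["tcp_rot"]; y=R[2]
    th=np.degrees(np.arctan2(p[1]-cy,p[0]-cx)); rad=np.hypot(p[1]-cy,p[0]-cx)
    print("th %.1f rad %.1f z %.1f f %s yaw %.3f open %.3f t %.2f"%(th,rad,p[2],np.round(s["ft_force"],0),y,s["opening"],s["t"]))
    for i in range(1,n+1):
        a=np.radians(th+step*i); dx=cx+r*np.cos(a)-p[0]; dy=cy+r*np.sin(a)-p[1]
        print([round(float(v),1) for v in (dx*np.cos(y)+dy*np.sin(y), p[2]-z, -dx*np.sin(y)+dy*np.cos(y))],end=" ")
    print()
nxt(float(sys.argv[1]),*[float(v) for v in sys.argv[2:]])
E
python3 n.py -15
```

```text
th 169.4 rad 52.1 z 157.9 f [ 8. -0.  1.] yaw 0.004 open 0.225 t 15.45
[4.4, -0.1, 12.9] [11.9, -0.1, 24.2] [22.0, -0.1, 33.2] [34.1, -0.1, 39.3] [47.4, -0.1, 42.1]
```

```bash
python3 -m crank '[[4.4,0,12.9,0,0,0],[11.9,0,24.2,0,0,0],[22,0,33.2,0,0,0],[34.1,0,39.3,0,0,0],[47.4,0,42.1,0,0,0]]' 0 && python3 n.py -24
```

```text
t: 15.95
eef_pos: [503.9, -154.9, 158.0]
tcp_rot: [-1.569, -0.0, 0.005]
ft_force: [-1.9, -5.4, -5.3]
opening: 0.226
th 93.7 rad 53.2 z 158.0 f [-2. -5. -5.] yaw 0.005 open 0.226 t 15.95
[21.5, 0.0, -4.4] [39.7, 0.0, -16.1] [51.6, 0.0, -34.1] [55.1, 0.0, -55.5] [49.7, 0.0, -76.4]
```

```bash
python3 -m crank '[[21.5,0,-4.4,0,0,0],[39.7,0,-16.1,0,0,0],[51.6,0,-34.1,0,0,0],[55.1,0,-55.5,0,0,0],[49.7,0,-76.4,0,0,0]]' 0 && python3 n.py -24
```

```text
t: 16.45
eef_pos: [558.4, -229.4, 158.3]
tcp_rot: [-1.566, -0.008, 0.004]
ft_force: [33.2, 17.9, -14.7]
opening: 0.222
th -22.7 rad 55.4 z 158.3 f [ 33.  18. -15.] yaw 0.004 open 0.222 t 16.45
[-15.5, 0.3, -16.4] [-34.0, 0.3, -27.6] [-55.5, 0.3, -30.2] [-76.2, 0.3, -24.0] [-92.5, 0.3, -9.8]
```

```bash
python3 -m crank '[[0,0,0,0,0,0]]' 0 && python3 n.py -12
```

```text
t: 16.55
eef_pos: [559.9, -231.0, 158.3]
tcp_rot: [-1.567, -0.01, 0.003]
ft_force: [-14.1, -6.8, 1.7]
opening: 0.161
th -23.6 rad 57.4 z 158.3 f [-14.  -7.   2.] yaw 0.003 open 0.161 t 16.55
[-10.3, 0.3, -7.3] [-17.6, 0.3, -15.4] [-26.3, 0.3, -21.8] [-36.2, 0.3, -26.2] [-46.9, 0.3, -28.5]
```

The opening fell to 0.16, so the pads have slid off the handle's diameter. Looking before moving.

```bash
python3 - <<'E'
from h import *
p,W,s=snap("8");print(s["eef_pos"],s["t"],s["ft_force"],s["opening"])
p,d=vision.read_camera("top"); W=cloud("top",d); cv2.imwrite("pics/t8.png",cv2.resize(p[170:290,340:460],None,fx=5,fy=5,interpolation=cv2.INTER_CUBIC))
p,d=vision.read_camera("side"); cv2.imwrite("pics/s8.png",cv2.resize(p[110:290,300:500],None,fx=3,fy=3,interpolation=cv2.INTER_CUBIC))
E
```

```text
[ 559.85542626 -230.99333222  158.32571373] 16.55 [-14.12420707  -6.84340845   1.71228679] 0.16053093718136816
```

View pics/w8.png

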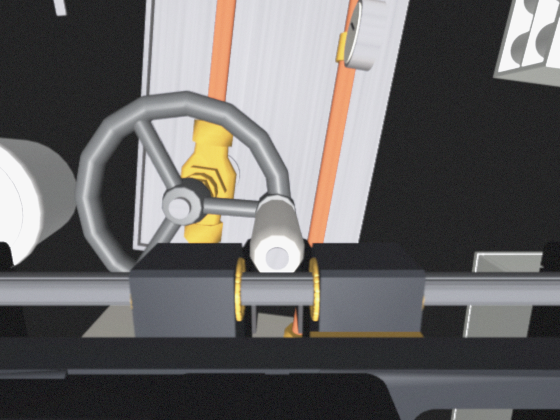

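View pics/s8.png

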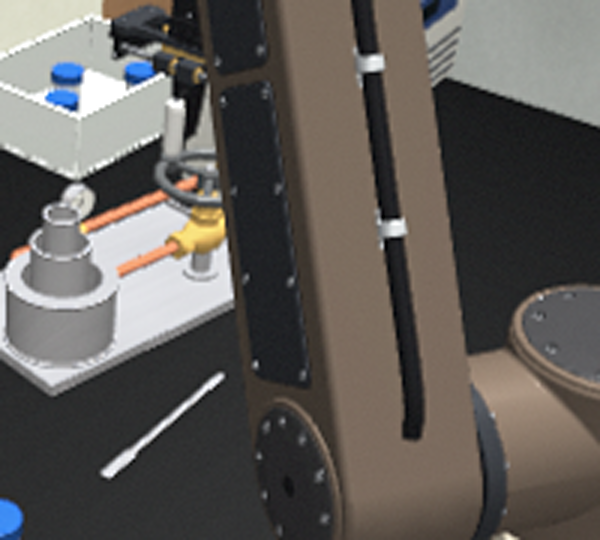

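View pics/t8.png

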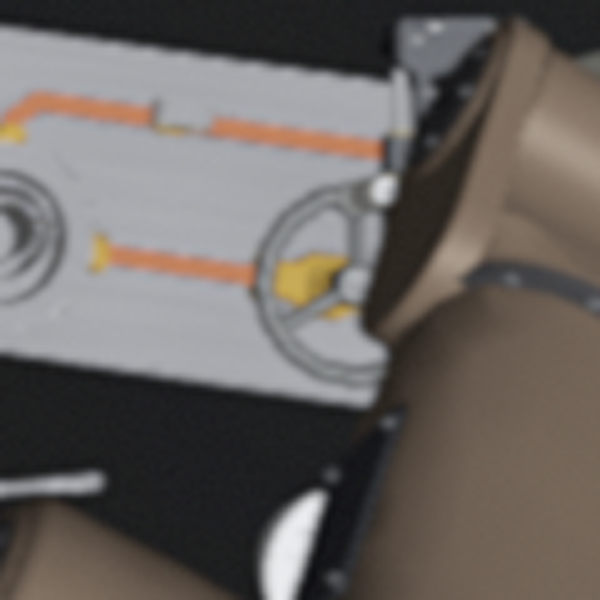

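The wrist view shows the handle's top at (277,258), shifted forward in the pads, with the spoke at about 0°. It looks like the wheel hit its stop there. I'll locate the handle, open and re-centre.

```bash
python3 -m crank '[[0,0,0,0,0,0],[0,0,0,0,0,0],[0,0,0,0,0,0]]' 0.4 && python3 - <<'E'
from h import *
p,W,s=snap("9");print(s["eef_pos"],s["tcp_rot"],s["t"],s["ft_force"],s["opening"])
P=W.reshape(-1,3)
m=(P[:,2]>150)&(P[:,2]<213)&(np.hypot(P[:,0]-557,P[:,1]+212)<26); Q=P[m]; print(m.sum())
for a in(150,160,170,180,190,200):
    q=Q[(Q[:,2]>a)&(Q[:,2]<a+10)]; print(a,len(q),np.round(q.mean(0),1),np.round(q.min(0),1),np.round(q.max(0),1))
m=(P[:,2]>143)&(P[:,2]<152)&(np.hypot(P[:,0]-504,P[:,1]+206)<30); print("hub top",m.sum(),P[m].mean(0))
E
```

```text
t: 17.0
eef_pos: [559.7, -229.2, 158.7]
tcp_rot: [-1.567, -0.01, 0.004]
ft_force: [-0.2, 0.2, 1.1]
opening: 0.227
[ 559.70726265 -229.20655509  158.72379513] [-1.566592   -0.00953165  0.00409683] 17.0 [-0.23067855  0.1586852   1.09483553] 0.22721888334678714
4576
150 82 [ 558.9 -198.6  157.1] [ 548.7 -205.8  153.3] [ 569.4 -196.4  159.8]
160 228 [ 559.2 -206.9  165.2] [ 544.4 -235.8  160. ] [ 575.8 -196.4  170. ]
170 401 [ 558.6 -209.8  175.4] [ 541.5 -232.9  170. ] [ 577.8 -196.3  180. ]
180 581 [ 559.4 -211.   185.2] [ 540.4 -229.5  180. ] [ 578.7 -196.3  190. ]
190 677 [ 559.2 -210.1  195.1] [ 540.3 -224.3  190. ] [ 578.7 -196.2  200. ]
200 2532 [ 559.4 -206.7  206.5] [ 542.2 -236.6  200. ] [ 577.  -196.5  210. ]
hub top 847 [ 508.16588914 -209.51028038  145.40046463]
```

View pics/w9.png

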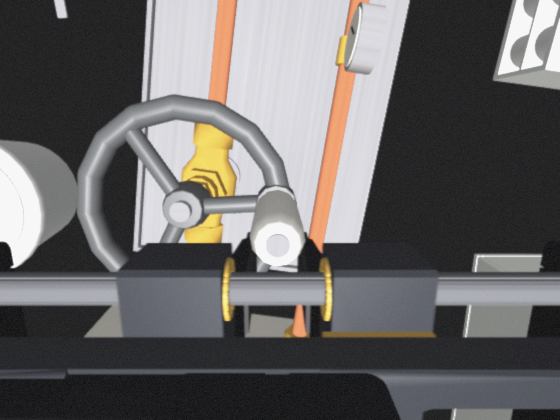

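```bash
python3 -m crank '[[0,0,0,0,0,0],[0,0,0,0,0,0],[0,0,0,0,0,0],[-0.7,0,0,0,0,0.5],[-0.7,0,0,0,0,0.5]]' 0.55 && python3 -m crank '[[0,0,8,0,0,0],[0,0,16,0,0,0],[0,0,21.5,0,0,0],[0,0,21.5,0,0,0]]' 0.55
```

```text
t: 17.55
eef_pos: [558.9, -229.3, 158.7]
tcp_rot: [-1.567, -0.0, 0.004]
ft_force: [0.5, -1.1, 0.1]
opening: 0.549
t: 17.95
eef_pos: [558.9, -206.8, 158.8]
tcp_rot: [-1.567, -0.0, 0.005]
ft_force: [0.8, 0.6, 0.7]
opening: 0.55
```

```bash
python3 -m crank '[[0,0,0,0,0,0],[0,0,0,0,0,0],[0,0,0,0,0,0],[0,0,0,0,0,0],[0,0,0,0,0,0]]' 0 && python3 n.py -2 507.5 -209.5
```

```text
t: 18.45
eef_pos: [559.4, -207.0, 158.9]
tcp_rot: [-1.567, -0.002, 0.005]
ft_force: [3.4, -0.1, -0.4]
opening: 0.224
th 2.8 rad 52.0 z 158.9 f [ 3. -0. -0.] yaw 0.005 open 0.224 t 18.45
[0.1, 0.9, -1.8] [0.1, 0.9, -3.6] [-0.0, 0.9, -5.4] [-0.1, 0.9, -7.3] [-0.4, 0.9, -9.1]
```

Gripped at θ = 2.8°, radius 52.0. Nudging 2 mm clockwise to feel for the stop.

```bash
python3 -m crank '[[0,0,-1,0,0,0],[0,0,-2,0,0,0],[0,0,-2,0,0,0]]' 0; python3 -c "
from h import *
print(env.state()['tau'][0])"; python3 -m crank '[[0,0,-0.5,0,0,0],[0,0,-0.5,0,0,0]]' 0
```

```text
t: 18.75
eef_pos: [559.5, -209.0, 158.9]
tcp_rot: [-1.567, -0.002, 0.005]
ft_force: [2.1, 1.8, -0.7]
opening: 0.224
-1.471332348883152
t: 18.95
eef_pos: [559.5, -209.5, 158.9]
tcp_rot: [-1.567, -0.002, 0.005]
ft_force: [1.3, 2.5, 0.3]
opening: 0.226
```

Only 2.5 N, which is ordinary turning friction, so this isn't the stop yet. Continuing in small steps.

```bash
python3 -m crank '[[0,0,-1.5,0,0,0],[0,0,-3,0,0,0],[-0.1,0,-4.5,0,0,0]]' 0; python3 n.py -5 507.5 -209.5
```

```text
t: 19.25
eef_pos: [559.3, -214.1, 158.8]
tcp_rot: [-1.567, -0.001, 0.005]
ft_force: [0.2, 2.4, -0.2]
opening: 0.226
th -5.1 rad 52.0 z 158.8 f [ 0.  2. -0.] yaw 0.005 open 0.226 t 19.25
[-0.6, 0.8, -4.5] [-1.6, 0.8, -8.9] [-3.0, 0.8, -13.2] [-4.8, 0.8, -17.4] [-6.9, 0.8, -21.4]
```

```bash
python3 -m crank '[[-0.6,0.5,-4.5,0,0,0],[-1.6,0.8,-8.9,0,0,0],[-3.4,0.8,-14.1,0,0,0],[-6.4,0.8,-20.5,0,0,0],[-11,0.8,-27.4,0,0,0]]' 0; python3 n.py -12 507.5 -209.5
```

```text
t: 19.75
eef_pos: [549.1, -242.0, 158.1]
tcp_rot: [-1.568, -0.003, 0.006]
ft_force: [-0.2, -0.2, 0.0]
opening: 0.081
th -38.0 rad 52.8 z 158.1 f [-0. -0.  0.] yaw 0.006 open 0.081 t 19.75
[-8.2, 0.1, -7.3] [-17.3, 0.1, -13.3] [-27.4, 0.1, -17.3] [-38.1, 0.1, -19.1] [-49.0, 0.1, -18.7]
```

It slipped off again, so the wheel stopped somewhere between −5° and −38°. Locating the handle.

```bash
cat > hd.py <<'E'
import sys
from h import *
p,W,s=snap(sys.argv[1]);print(s["eef_pos"],s["t"],s["opening"])
P=W.reshape(-1,3); P=P[~np.isnan(P[:,0])]
a=(np.hypot(P[:,0]-507.5,P[:,1]+209.7)<68)&(np.hypot(P[:,0]-507.5,P[:,1]+209.7)>36)
m=a&(P[:,2]>204)&(P[:,2]<211); Q=P[m]; print(m.sum(),"mean",np.round(Q.mean(0),1),"min",np.round(Q.min(0),1),"max",np.round(Q.max(0),1))
m=(P[:,2]>143)&(P[:,2]<152)&(np.hypot(P[:,0]-507,P[:,1]+209)<30); print("hub top",m.sum(),np.round(P[m].mean(0),1))
E
python3 hd.py 10
```

```text
[ 549.1453345  -242.01394918  158.07690677] 19.75 0.08136086266443278
1769 mean [ 558.5 -213.3  207.8] min [ 542.8 -251.8  204. ] max [ 568.7 -204.9  210.9]
hub top 884 [ 507.8 -209.8  145.4]
```

View pics/w10.png

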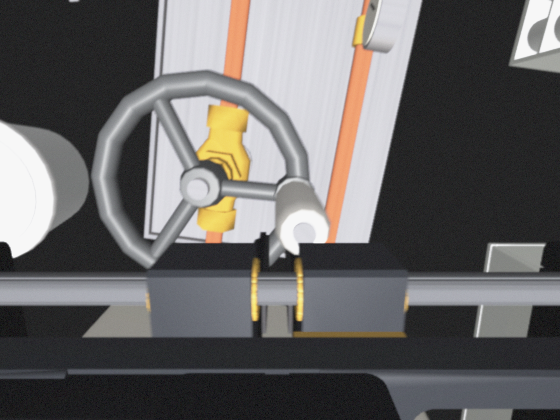

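The wheel stayed near −6.5°, with the handle at about (558.5, −215); the first impact had bounced it back. Regrip there, then test gently.

```bash
python3 -m crank '[[0,0,-3,0,0,0],[4,0,-3,0,0,0],[9.4,0,-3,0,0,0],[9.4,0,-3,0,0,0],[9.4,0,-3,0,0,0]]' 0.6 && python3 -m crank '[[0,0,0,0,0,0],[0,0,0,0,0,0],[0,0,10,0,0,0],[0,0,20,0,0,0],[0,0,29.5,0,0,0]]' 0.6 && python3 -m crank '[[0,0,0,0,0,0],[0,0,0,0,0,0],[0,0,0,0,0,0],[0,0,0,0,0,0],[0,0,0,0,0,0]]' 0 && python3 hd.py 11 && python3 n.py -2 507.5 -209.5
```

```text
t: 20.3
eef_pos: [557.4, -245.7, 157.7]
tcp_rot: [-1.567, -0.001, 0.005]
ft_force: [0.2, 0.3, 0.5]
opening: 0.403
t: 20.8
eef_pos: [557.1, -215.0, 157.8]
tcp_rot: [-1.567, -0.001, 0.005]
ft_force: [0.6, -0.4, -0.5]
opening: 0.601
t: 21.3
eef_pos: [558.5, -215.6, 158.1]
tcp_rot: [-1.568, -0.004, 0.005]
ft_force: [22.0, -1.5, -12.8]
opening: 0.237
[ 558.50719279 -215.60564788  158.07737242] 21.3 0.2368686363124234
509 mean [ 559.6 -217.   207.8] min [ 543.1 -226.   204. ] max [ 575.2 -203.   210.8]
hub top 666 [ 508.1 -207.7  145.6]
th -6.8 rad 52.0 z 157.9 f [12. -1. -3.] yaw 0.005 open 0.228 t 21.35
[-0.3, -0.1, -1.8] [-0.6, -0.1, -3.6] [-1.0, -0.1, -5.4] [-1.4, -0.1, -7.1] [-1.9, -0.1, -8.9]
```

```bash
python3 -m crank '[[0,0,-0.7,0,0,0],[-0.1,0,-1.5,0,0,0],[-0.1,0,-1.5,0,0,0]]' 0;  python3 -m crank '[[0,0,-0.7,0,0,0],[-0.1,0,-1.5,0,0,0],[-0.1,0,-1.5,0,0,0]]' 0
```

```text
t: 21.65
eef_pos: [559.1, -217.3, 157.9]
tcp_rot: [-1.568, -0.006, 0.004]
ft_force: [1.8, 1.6, -1.4]
opening: 0.226
t: 21.95
eef_pos: [559.0, -218.3, 157.9]
tcp_rot: [-1.567, -0.006, 0.004]
ft_force: [2.8, 5.2, 0.8]
opening: 0.226
```

```bash
python3 -m crank '[[-0.1,0,-1,0,0,0],[-0.1,0,-1.5,0,0,0],[-0.1,0,-1.5,0,0,0]]' 0;  python3 n.py 2 507.5 -209.5
```

```text
t: 22.25
eef_pos: [559.0, -218.4, 157.8]
tcp_rot: [-1.565, -0.006, 0.004]
ft_force: [4.0, 12.2, 1.2]
opening: 0.223
th -9.8 rad 52.2 z 157.8 f [ 4. 12.  1.] yaw 0.004 open 0.223 t 22.25
[0.0, -0.2, 1.8] [0.3, -0.2, 3.6] [0.4, -0.2, 5.4] [0.5, -0.2, 7.3] [0.6, -0.2, 9.1]
```

```bash
python3 -m crank '[[-0.1,0,-1,0,0,0],[-0.1,0,-1,0,0,0],[-0.1,0,-1,0,0,0]]' 0; python3 hd.py 12;  python3 n.py 8 507.5 -209.5
```

```text
t: 22.55
eef_pos: [559.0, -218.3, 157.8]
tcp_rot: [-1.563, -0.006, 0.004]
ft_force: [2.6, 9.0, 0.8]
opening: 0.226
[ 558.96233594 -218.28406421  157.82534827] 22.55 0.2263000023389468
475 mean [ 559.2 -219.2  207.7] min [ 543.6 -229.1  204. ] max [ 575. -206.  211.]
hub top 774 [ 508.2 -208.7  145.6]
th -9.7 rad 52.2 z 157.8 f [ 3. 10.  2.] yaw 0.004 open 0.221 t 22.60
[0.5, -0.2, 7.3] [0.2, -0.2, 14.5] [-1.0, -0.2, 21.7] [-3.3, -0.2, 28.5] [-6.5, -0.2, 35.1]
```

View pics/w12.png

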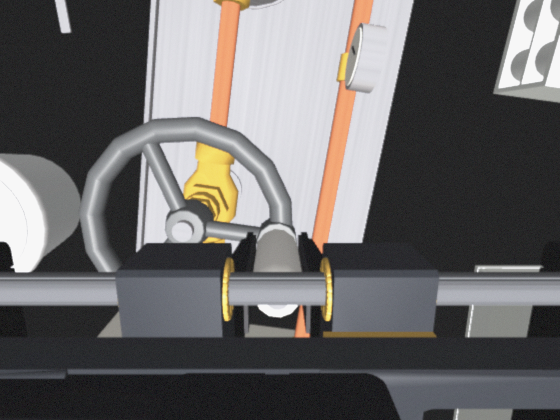

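The stop is firm: no motion under 12 N at θ ≈ −9.6°. Now opening counter-clockwise, counting angle from here (final target TCP angle −9.6° after 720°).

```bash
python3 -m crank '[[0.5,0,7.3,0,0,0],[0.2,0,14.5,0,0,0],[-1,0,21.7,0,0,0],[-4.5,0,31.5,0,0,0],[-10,0,41,0,0,0]]' 0; python3 n.py 14 507.5 -209.5
```

```text
t: 23.1
eef_pos: [547.5, -177.0, 157.8]
tcp_rot: [-1.564, -0.003, 0.005]
ft_force: [-11.3, -11.9, 0.2]
opening: 0.222
th 39.1 rad 51.5 z 157.8 f [-11. -12.   0.] yaw 0.005 open 0.222 t 23.10
[-8.7, -0.2, 9.1] [-19.7, -0.2, 15.5] [-31.8, -0.2, 19.1] [-44.5, -0.2, 19.6] [-56.9, -0.2, 17.0]
```

```bash
python3 -m crank '[[-8.7,0,9.1,0,0,0],[-19.7,0,15.5,0,0,0],[-31.8,0,19.1,0,0,0],[-44.5,0,19.6,0,0,0],[-56.9,0,17,0,0,0]]' 0; python3 n.py 14 507.5 -209.5
```

```text
t: 23.6
eef_pos: [490.9, -161.2, 157.9]
tcp_rot: [-1.567, -0.006, 0.005]
ft_force: [9.7, -16.5, -10.3]
opening: 0.222
th 109.0 rad 51.1 z 157.9 f [ 10. -17. -10.] yaw 0.005 open 0.222 t 23.60
[-11.7, -0.1, -4.6] [-21.5, -0.1, -12.7] [-29.0, -0.1, -22.9] [-33.8, -0.1, -34.6] [-35.6, -0.1, -47.2]
```

```bash
python3 -m crank '[[-11.5,0,-5,0,0,0],[-21.2,0,-13.1,0,0,0],[-28.5,0,-23.1,0,0,0],[-33.2,0,-34.7,0,0,0],[-35,0,-47.2,0,0,0]]' 0; python3 n.py 14 507.5 -209.5 51.5
```

```text
t: 24.1
eef_pos: [455.6, -208.2, 157.8]
tcp_rot: [-1.566, -0.006, 0.005]
ft_force: [3.8, 3.9, 1.1]
opening: 0.224
th 178.5 rad 51.9 z 157.8 f [4. 4. 1.] yaw 0.005 open 0.224 t 24.10
[1.6, -0.2, -12.5] [5.7, -0.2, -24.4] [12.6, -0.2, -34.9] [21.8, -0.2, -43.4] [32.8, -0.2, -49.4]
```

```bash
python3 -m crank '[[1.6,0,-12.5,0,0,0],[5.7,0,-24.4,0,0,0],[12.6,0,-34.9,0,0,0],[21.8,0,-43.4,0,0,0],[32.8,0,-49.4,0,0,0]]' 0; python3 n.py 14 507.5 -209.5 51.5
```

```text
t: 24.6
eef_pos: [488.3, -259.1, 157.8]
tcp_rot: [-1.567, -0.004, 0.005]
ft_force: [-3.4, 0.6, 1.9]
opening: 0.223
th -111.2 rad 53.1 z 157.8 f [-3.  1.  2.] yaw 0.005 open 0.223 t 24.60
[12.8, -0.2, -1.6] [25.3, -0.2, -1.7] [37.5, -0.2, 1.2] [48.6, -0.2, 7.0] [58.0, -0.2, 15.4]
```

```bash
python3 n.py 14 507.5 -210.3 52
```

```text
th -111.5 rad 52.4 z 157.8 f [-3.  1.  2.] yaw 0.005 open 0.223 t 24.60
[12.4, -0.2, -2.9] [25.1, -0.2, -3.0] [37.4, -0.2, -0.1] [48.7, -0.2, 5.7] [58.2, -0.2, 14.0]
```

```bash
python3 -m crank '[[12.4,0,-2.9,0,0,0],[25.1,0,-3,0,0,0],[37.4,0,-0.1,0,0,0],[48.7,0,5.7,0,0,0],[58.2,0,14,0,0,0]]' 0; python3 n.py 14 507.5 -210.3 52
```

```text
t: 25.1
eef_pos: [547.2, -244.5, 157.8]
tcp_rot: [-1.567, -0.004, 0.005]
ft_force: [-5.7, -0.4, 1.4]
opening: 0.221
th -40.7 rad 52.4 z 157.8 f [-6. -0.  1.] yaw 0.005 open 0.221 t 25.10
[6.8, -0.2, 10.8] [11.1, -0.2, 22.7] [12.4, -0.2, 35.3] [10.7, -0.2, 47.8] [5.9, -0.2, 59.6]
```

```bash
python3 -m crank '[[6.8,0,10.8,0,0,0],[11.1,0,22.7,0,0,0],[12.4,0,35.3,0,0,0],[10.7,0,47.8,0,0,0],[5.9,0,59.6,0,0,0]]' 0; python3 n.py 14 507.5 -210.3 52
```

```text
t: 25.6
eef_pos: [552.2, -183.9, 157.8]
tcp_rot: [-1.568, -0.003, 0.006]
ft_force: [-9.2, -8.5, -1.0]
opening: 0.229
th 30.6 rad 52.0 z 157.8 f [-9. -9. -1.] yaw 0.006 open 0.229 t 25.60
[-7.6, -0.2, 10.1] [-17.5, -0.2, 18.0] [-29.0, -0.2, 23.4] [-41.5, -0.2, 25.7] [-54.1, -0.2, 25.0]
```

```bash
python3 -m crank '[[-7.6,0,10.1,0,0,0],[-17.5,0,18,0,0,0],[-29,0,23.2,0,0,0],[-41.5,0,25.4,0,0,0],[-54.1,0,24.5,0,0,0]]' 0; python3 n.py 14 507.5 -210.3 52
```

```text
t: 26.1
eef_pos: [498.4, -159.5, 157.9]
tcp_rot: [-1.569, -0.006, 0.006]
ft_force: [5.7, -12.0, -7.5]
opening: 0.225
th 100.2 rad 51.6 z 157.9 f [  6. -12.  -7.] yaw 0.006 open 0.225 t 26.10
[-12.2, -0.1, -3.3] [-23.1, -0.1, -9.8] [-32.1, -0.1, -18.7] [-38.6, -0.1, -29.6] [-42.4, -0.1, -41.7]
```

```bash
python3 -m crank '[[-12.2,0,-3.3,0,0,0],[-23.1,0,-9.8,0,0,0],[-32.1,0,-18.7,0,0,0],[-38.6,0,-29.6,0,0,0],[-42.4,0,-41.7,0,0,0]]' 0; python3 n.py 14 507.5 -210.3 52
```

```text
t: 26.6
eef_pos: [456.5, -201.0, 157.8]
tcp_rot: [-1.569, -0.008, 0.007]
ft_force: [8.1, 1.7, -4.6]
opening: 0.225
th 169.7 rad 51.9 z 157.8 f [ 8.  2. -5.] yaw 0.007 open 0.225 t 26.60
[-1.0, -0.2, -12.6] [1.3, -0.2, -25.1] [6.5, -0.2, -36.6] [14.4, -0.2, -46.6] [24.4, -0.2, -54.4]
```

```bash
python3 -m crank '[[-1,0,-12.6,0,0,0],[1.3,0,-25.1,0,0,0],[6.5,0,-36.6,0,0,0],[14.4,0,-46.6,0,0,0],[24.4,0,-54.4,0,0,0]]' 0; python3 n.py 14 507.5 -210.3 52
```

```text
t: 27.1
eef_pos: [481.4, -255.9, 157.8]
tcp_rot: [-1.569, -0.007, 0.006]
ft_force: [1.9, 8.7, -0.3]
opening: 0.227
th -119.7 rad 52.6 z 157.8 f [ 2.  9. -0.] yaw 0.006 open 0.227 t 27.10
[11.9, -0.2, -4.5] [24.5, -0.2, -6.5] [37.1, -0.2, -5.4] [49.1, -0.2, -1.3] [59.7, -0.2, 5.6]
```

```bash
python3 -m crank '[[11.9,0,-4.5,0,0,0],[24.5,0,-6.5,0,0,0],[37.1,0,-5.4,0,0,0],[49.1,0,-1.3,0,0,0],[59.7,0,5.6,0,0,0]]' 0; python3 n.py 8 507.5 -210.3 52
```

```text
t: 27.6
eef_pos: [542.1, -249.8, 157.9]
tcp_rot: [-1.569, -0.006, 0.006]
ft_force: [-4.3, 0.5, -2.4]
opening: 0.229
th -48.7 rad 52.5 z 157.9 f [-4.  1. -2.] yaw 0.006 open 0.229 t 27.60
[4.8, -0.1, 5.5] [9.2, -0.1, 11.3] [12.7, -0.1, 17.6] [15.3, -0.1, 24.4] [17.0, -0.1, 31.5]
```

```bash
python3 -m crank '[[4.8,0,5.5,0,0,0],[9.2,0,11.3,0,0,0],[12.7,0,17.6,0,0,0],[15.3,0,24.4,0,0,0],[16.8,0,31.2,0,0,0]]' 0; python3 -m crank '[[0,0,0,0,0,0],[0,0,0,0,0,0],[0,0,0,0,0,0]]' 0; python3 n.py 2 507.5 -210.3 52; python3 hd.py 13; python3 - <<'E'
from h import *
p,d=vision.read_camera("side"); cv2.imwrite("pics/s13.png",p); W=cloud("side",d)
circ(W,154,170,(536,0),30,17.5);circ(W,119,138,(536,0),45,29.5)
p,d=vision.read_camera("top"); cv2.imwrite("pics/t13.png",p); W=cloud("top",d)
circ(W,157,171,(539,0),30,17.5);circ(W,124,137,(539,0),45,29.5)
E
```

```text
t: 28.1
eef_pos: [559.1, -217.9, 158.0]
tcp_rot: [-1.569, -0.007, 0.006]
ft_force: [1.5, -3.5, -5.3]
opening: 0.224
t: 28.4
eef_pos: [559.1, -217.6, 157.9]
tcp_rot: [-1.569, -0.007, 0.006]
ft_force: [2.8, 1.5, -5.1]
opening: 0.226
th -8.0 rad 52.1 z 157.9 f [ 3.  1. -5.] yaw 0.006 open 0.226 t 28.40
[0.1, -0.1, 1.8] [0.3, -0.1, 3.6] [0.4, -0.1, 5.4] [0.5, -0.1, 7.2] [0.4, -0.1, 9.1] 
[ 559.09052851 -217.5778174   157.92166002] 28.4 0.22610321167983494
485 mean [ 559.5 -218.5  207.6] min [ 543.4 -227.7  204. ] max [ 575.1 -205.1  211. ]
hub top 751 [ 508.1 -208.4  145.6]
71 [5.357e+02 5.000e-01] res 2.3 z 159.2
153 [538.3  -3.3] res 6.0 z 127.1
47 [538.8   2.8] res 1.0 z 163.9
89 [539.7   2.7] res 4.4 z 130.1
```

View pics/w13.png

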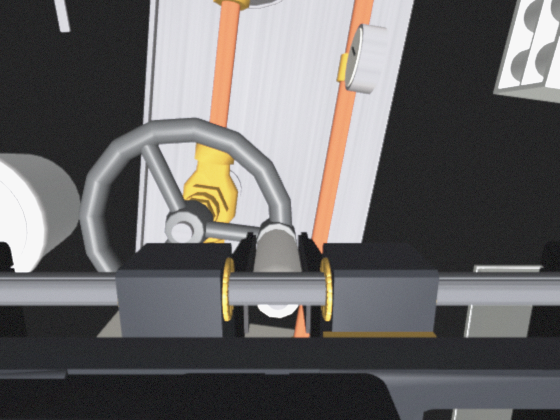

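View pics/s13.png

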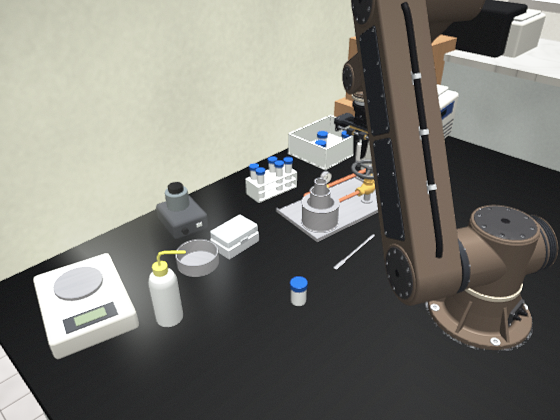

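View pics/t13.png

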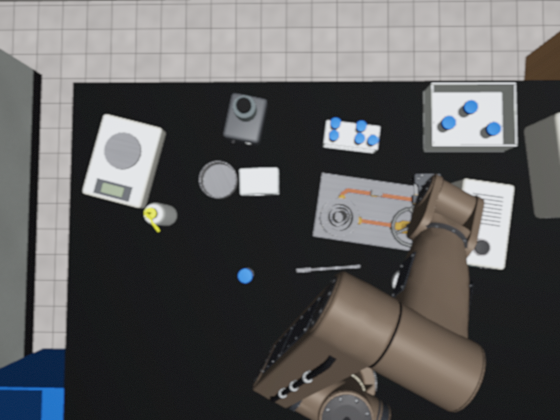

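All checks agree: the wheel image matches the one at the stop, two turns later, the grip is held, and the nest and bystanders are in place. Handing in.

```bash
python3 -c "
from cell import job,env
print(env.state()['qvel'].round(3)); print(job.job_done())"
```

```text
[-0.     0.    -0.001 -0.001 -0.     0.   ]
the job is handed in; nothing more can be done
None
```

The job is done and handed in after about 28.6 s of the 72 s allowed; no verdict was reported.

**Nest:** The wide beaker stands on the well floor, with its rim at z ≈ 130 mm and its axis about 2 mm from the well's. The slim tube stands inside it, with its rim at z ≈ 164 mm and its axis within about 1 mm of the beaker's. Both were lowered until they touched and then let go. The beaker touched down with a brief 48 N at the wrist; the tube with about 5 N.

**Valve:** I closed it clockwise to its stop, where it did not move under 12 N. I then opened it by two counted turns (720°), and the gripper still holds the handle at rest. The last check put the wheel about 1.7° past exactly two turns, against the ±15° allowed.

**What went wrong or disagreed:**
- **Slips while closing:** The fingers slid off the handle twice on reaching the stop, and the wheel bounced back a few degrees the first time. I found the handle again in the wrist view, regripped it, and crept up until the stop was firm. The opening turns ran without a slip.
- **Side camera:** It read about 3–5 mm off the top and wrist cameras, so I used those two.
- **Bystanders:** They look unmoved in the last pictures. The tub is mostly hidden by the arm there, and I did not measure any bystander's position.

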